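# Empty the dipper of stretcher balls into the blue bin and keep it held tipped

### The arm

A 7-joint arm with a two-finger parallel gripper is mounted at the origin on the work surface. World frame = base frame: x ahead of the robot, y to its left, z up, the work surface at z = 0. Lengths are in m, angles in rad, forces in N, time in s.
With the tool pointing down it reaches from about 0.4 to 0.85 m from the base axis. Payload 10.4 kg.
Tool frame: the origin (TCP) lies on the mounting face of the last link; the fingertips stand r.tips_ahead ahead of it and the grasp point (between the pads) lies 164 mm ahead of it (r.tips_ahead is the distance from the TCP to the fingertips, in m); z points along the fingers, y is the line along which they close (so a half turn about z gives the same grasp; the last joint's range is limited). The gripper opens to 87 mm and grips with 3 to 60 N. Pads are 19 mm wide; open, the fingers measure 117 mm over their backs; the gripper's body (75 mm by 190 mm) begins 51 mm behind the grasp point.
Start: joints at [1.125, 0.332, -0.065, 1.46, 0.022, 1.35, -0.088], TCP at [0.256, -0.57, 0.405] pointing down, gripper open.
Joint ranges: [-2.6, 2.6], [-0.5, 2.12], [-1.47, 1.34], [0.16, 2.42], [-1.27, 4.41], [0.06, 2.06], [-2.6, 2.6]. Speed limits (rad/s): [2.22, 2.22, 2.79, 2.79, 3.14, 3.14, 3.14].

### API

Orientations are given as a unit quaternion [x, y, z, w].
In Python, from bench import telemetry, imaging, job, r gives the robot as it stands.
- The arm moves only by the tool move_arm, never from a script. Its argument "steps" is a list of rows, each an object of numbers: "dx", "dy", "dz": the shift along the tool's x, y, z in cm; "spin": the turn about the tool's z in rad. In form: [{"dx": .., "dy": .., "dz": .., "spin": ..}, ...]. A call has 1 to 12 rows; each row shifts and turns the commanded pose from where the row before left it, along the tool's axes as they then stand; what a row does not reach is not made up. A row lasts 1/10 s, in which the tool goes at most 50 mm and 8.59 degrees, less where a joint would pass 70% of its speed; a pose out of reach is approached as far as the arm can. A call with a gripper value outside its range is refused whole. "claw" is the finger opening in cm, from 0 to 8.7, set as the call begins (left out, the last holds). The fingers move at their own pace and stop on an object; "squeeze" is the grip in N (left out, the last holds). Time passes only in rows, so rows that do not move let the fingers close. It gives the time, the measured TCP pose, the force, the opening and the grip force at its end, in the units of the state.
- telemetry.read_state(): the state, without advancing time (a new reading comes with each control period).
- imaging.camera(name): name is "scene" or "top" or "wrist"; returns a dict with "img" (400x640x3 uint8, red, green, blue), "camera_matrix" (3x3 intrinsics, pixels), "R" (3x3) and "t" (3): a world point X has camera coordinates R X + t. Camera axes: x right, y down, z forward; pixel columns grow to the right and rows downward; lengths in m; the calibration is good to about 2 mm. A picture is of the moment at which its call begins. There is no depth.
- job.close_job(): hands the job in; it is judged then, once.
The state is a dict: "time": time; "joint_positions": joint angles; "joint_vel": joint speeds; "joint_torque": joint torques, N m; "ee_pos": TCP position; "eef_rot": TCP orientation; "ft_force": force on the tool from outside, world axes, zero at the start; "torque": the same for the moment, N m; "width": finger opening in m; "grip_force": force on a finger pad.
Only numpy, scipy, OpenCV 4.12 (cv2) and the standard library are available. Lean on these libraries where they do the work, as an engineer would, in place of code of your own. Each camera call takes 0.05 s, during which the arm holds its last target. There are 200 camera calls.

### The job

Draw the steel dipper straight up out of its wooden holder by its red handle, keeping it upright so that no ball is lost, and tip all six orange balls into the blue bin. Finish while still holding the dipper up in the air, above and well clear of the blue bin, with its mouth turned below level, resting on nothing. Leave the bin where it stands and do not disturb the grey bin, bottles, tin, hammer or shoe last.

Things in the scene. Friction and masses are not known exactly. Their poses are not given: they have to be found in the camera images.
- dipper: Steel cup, 60 mm tall, outside 72 mm across at foot, 108 mm at rim, wall 3, floor 4 mm, 0.15 kg. Origin: centre of underside; z out of the mouth (up at the start). Straight round handle, red sleeve 16 mm thick, along its -x, axis 48 mm above the underside, sleeve 72 to 167 mm from the cup's axis. Starts upright in the holder, six balls inside, handle roughly towards the robot.
- dipper_grip (a point): Middle of the red handle on its axis, 115 mm from the dipper's axis; same axes as the dipper (the handle runs along x, the cup lies towards +x). At the start about 113 mm above the work surface; free space all round it.
- dipper_mouth (a point): Centre of the dipper's mouth, in the plane of the rim; z points out of the mouth.
- holder: Dark wooden holder fixed to the bench, 112 x 112 mm, 95 mm tall, with a square well in the top, 96 x 96 mm and 30 mm deep (well floor 65 mm above the bench), in which the dipper stands loosely. Origin: centre of its underside.
- blue_bin: Blue plastic open bin, empty, loose on the bench: 170 x 170 mm, 70 mm tall, wall 4 mm, 0.35 kg. Origin: centre of its underside, z up. It stands left or right of the holder; the grey bin stands on the other side.
- grey_bin: Grey bin of the same size with black rubber heel blocks in it: a bystander. Origin: centre of its underside.
- hammer: Hammer lying on the bench, a bystander; origin below its middle, handle towards its -x.
- yellow_bottle: Yellow glue bottle, 54 mm across, 150 mm tall, a bystander; origin: centre of its underside.
- red_bottle: Red glue bottle, 50 mm across, 140 mm tall, a bystander; origin: centre of its underside.
- tin: Round tin, 80 mm across, 70 mm tall, a bystander; origin: centre of its underside.
- last: Green shoe last about 250 mm long, 70 mm wide, 85 mm tall, lying on its sole, a bystander; origin on its sole, toe towards its +x.
- ball0: Orange plastic ball, diameter 20 mm, 12 g, one of six (a spare ball for the shoe-stretching pliers); origin at its centre. Starts inside the dipper.
- ball1: Orange plastic ball, diameter 20 mm, 12 g, one of six (a spare ball for the shoe-stretching pliers); origin at its centre. Starts inside the dipper.
- ball2: Orange plastic ball, diameter 20 mm, 12 g, one of six (a spare ball for the shoe-stretching pliers); origin at its centre. Starts inside the dipper.
- ball3: Orange plastic ball, diameter 20 mm, 12 g, one of six (a spare ball for the shoe-stretching pliers); origin at its centre. Starts inside the dipper.
- ball4: Orange plastic ball, diameter 20 mm, 12 g, one of six (a spare ball for the shoe-stretching pliers); origin at its centre. Starts inside the dipper.
- ball5: Orange plastic ball, diameter 20 mm, 12 g, one of six (a spare ball for the shoe-stretching pliers); origin at its centre. Starts inside the dipper.
There are look-alikes about, which are no part of the job. There is more than one size of the dipper; the job needs the largest.

How it is judged:
By the outcome, as a careful person would: the job done as asked, in the order asked, and still so for the second after the job is handed in, while the arm keeps its last pose, push and grip.
It also fails if it takes over 45 s, if anything falls off the work surface, if the arm or the gripper's body presses on something with over 40 N, if the wrist force passes 120 N, or if a joint passes its speed limit or range.

## Working session

There is one attempt and no reset: what is moved stays moved. The work goes in short steps, Python scripts to look and compute and a tool call to move; the robot and the scene stay as the last step left them, time stands still between calls to the robot, and variables do not carry over. Pictures are saved under pics/ and viewed, at most 10 in all, crops included, and the job is handed in when it is done.

Besides the shell and the picture viewer there is one more tool, called after "Request:" as a command line: name --argument value ..., lists and objects as JSON in quotes. move_arm: Moves the arm, as the interface text tells. Its arguments: {"type":"object","properties":{"steps":{"type":"array","items":{"type":"object","properties":{"dx":{"type":"number"},"dy":{"type":"number"},"dz":{"type":"number"},"spin":{"type":"number"}}}},"claw":{"type":"number"},"squeeze":{"type":"number"}},"required":["steps"]}

```bash
mkdir -p pics; python3 - <<'E'
from bench import telemetry, imaging, r
import cv2,numpy as np
np.set_printoptions(precision=4,suppress=True)
s=telemetry.read_state()
print({k:np.round(v,4) for k,v in s.items()}, r.tips_ahead)
d={}
for n in ("scene","top"):
    c=imaging.camera(n); cv2.imwrite(f"pics/{n}0.png",c["img"][...,::-1])
    for k in c: d[n+k]=c[k]
    print(n,c["camera_matrix"],c["R"],c["t"])
np.savez("cam0.npz",**d)
E
```

```text
{'time': np.float64(0.0), 'joint_positions': array([ 1.1254,  0.3329, -0.0647,  1.461 ,  0.0216,  1.3499, -0.0885]), 'joint_vel': array([ 0.0002,  0.0004, -0.0008,  0.0017, -0.0009, -0.0014, -0.0005]), 'joint_torque': array([ -0.0006, -62.3256,   0.0242, -38.9892,  -0.0614,   0.0398,
         0.0001]), 'ee_pos': array([ 0.2564, -0.5698,  0.4039]), 'eef_rot': array([ 0.9777,  0.2098, -0.0002, -0.0007]), 'ft_force': array([-0.1765, -0.1546,  0.3346]), 'torque': array([-0.0208, -0.0453,  0.0019]), 'grip_force': np.float64(0.0), 'width': np.float64(0.0869)} 0.1822
scene [[369.2043   0.     322.5408]
 [  0.     369.2043 197.4488]
 [  0.       0.       1.    ]] [[-0.0955  0.9954  0.0036]
 [ 0.5602  0.0567 -0.8264]
 [-0.8228 -0.0769 -0.5631]] [ 0.0606 -0.2052  1.8263]
top [[384.6381   0.     322.1686]
 [  0.     384.6381 199.1097]
 [  0.       0.       1.    ]] [[ 0.0263 -0.9994  0.0218]
 [-0.9826 -0.0299 -0.1834]
 [ 0.1839 -0.0166 -0.9828]] [-0.0323  0.5353  1.1188]
```

View pics/scene0.png

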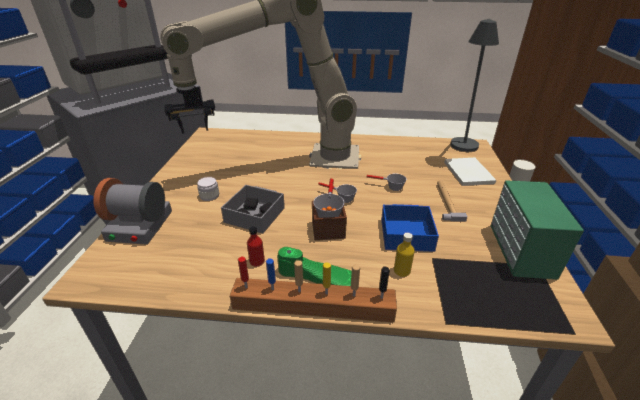

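View pics/top0.png

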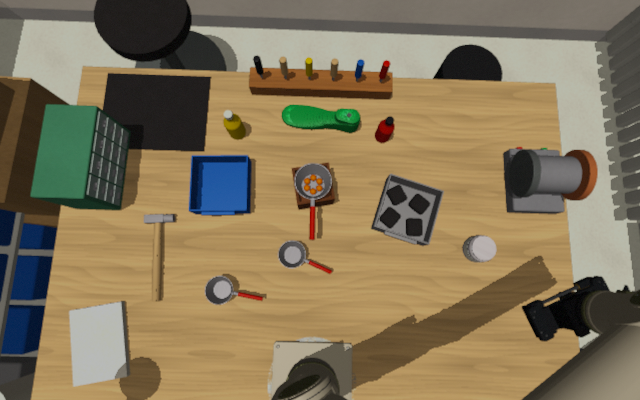

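The holder with the large dipper is at top-view px (313,182), with its handle ending at about (312,238). The blue bin is on the left at (220,185). The smaller dippers at (292,254) and (220,290) are look-alikes.

```bash
cat > h.py <<'E'
import numpy as np,cv2
from bench import telemetry, imaging, r
from scipy.spatial.transform import Rotation as Rn
np.set_printoptions(precision=4,suppress=True)
def ray(K,R,t,px,z):
    o=-R.T@t; d=R.T@np.linalg.inv(K)@np.array([px[0],px[1],1.]); return o+d*(z-o[2])/d[2]
def mask(img,lo,hi):
    return cv2.inRange(cv2.cvtColor(img,cv2.COLOR_RGB2HSV),lo,hi)
def blobs(m,amin=30):
    n,l,s,c=cv2.connectedComponentsWithStats(m); return [(s[i,4],c[i],l==i) for i in range(1,n) if s[i,4]>=amin]
E
python3 - <<'E'
from h import *
d=np.load("cam0.npz")
for n in("top","scene"):
    K,R,t,img=[d[n+k] for k in("camera_matrix","R","t","img")]
    print(n)
    m=mask(img,(0,150,90),(6,255,255))|mask(img,(174,150,90),(180,255,255))
    for a,c,l in blobs(m):
        p=np.array(np.nonzero(l)[::-1]).T.astype(np.float32)
        (cx,cy),(w,h),ang=cv2.minAreaRect(p)
        v=cv2.fitLine(p,cv2.DIST_L2,0,.01,.01).ravel()
        u=(p-v[2:])@v[:2]; e=[v[2:]+v[:2]*u.min(),v[2:]+v[:2]*u.max()]
        print("red",a,c,[ray(K,R,t,q,.113) for q in e],ray(K,R,t,c,.113))
    m=mask(img,(108,150,40),(125,255,255))
    for a,c,l in blobs(m,800):
        p=np.array(np.nonzero(l)[::-1]).T
        b=cv2.boxPoints(cv2.minAreaRect(p.astype(np.float32)))
        print("blue",a,c,[ray(K,R,t,q,.07)[:2] for q in b],ray(K,R,t,c,.035))
    for a,c,l in blobs(mask(img,(5,170,170),(18,255,255)),10): print("orange",a,c,ray(K,R,t,c,.085))
K,R,t,img=[d["top"+k] for k in("camera_matrix","R","t","img")]
crop=img[140:260,180:380]; cv2.imwrite("pics/crop0.png",cv2.resize(crop,None,fx=4,fy=4,interpolation=cv2.INTER_CUBIC)[...,::-1])
E
```

```text
top
red 34 [385.9706  63.4706] [array([ 0.9557, -0.1924,  0.113 ]), array([ 0.9558, -0.2111,  0.113 ])] [ 0.9558 -0.2017  0.113 ]
red 133 [385.1729 128.1353] [array([ 0.7558, -0.179 ,  0.113 ]), array([ 0.7349, -0.2177,  0.113 ])] [ 0.7453 -0.1984  0.113 ]
red 148 [311.8243 221.7838] [array([0.4091, 0.0111, 0.113 ]), array([0.5005, 0.012 , 0.113 ])] [0.4578 0.0116 0.113 ]
red 77 [319.7662 266.5974] [array([0.3458, 0.0156, 0.113 ]), array([ 0.3202, -0.0451,  0.113 ])] [ 0.3332 -0.0144  0.113 ]
red 85 [249.3059 295.6471] [array([0.2557, 0.2078, 0.113 ]), array([0.244 , 0.1432, 0.113 ])] [0.2499 0.1759 0.113 ]
blue 1192 [213.1753 180.8096] [array([0.6526, 0.3895]), array([0.6586, 0.2058]), array([0.481, 0.195]), array([0.4758, 0.3737])] [0.5859 0.3204 0.035 ]
blue 1287 [ 31.4592 276.7661] [array([0.2243, 0.8488]), array([0.3522, 0.8509]), array([0.3401, 0.7531]), array([0.2125, 0.7531])] [0.2825 0.8249 0.035 ]
blue 1430 [ 22.8266 328.6476] [array([0.0808, 0.8493]), array([0.2164, 0.851 ]), array([0.2039, 0.7531]), array([0.0687, 0.7536])] [0.1375 0.8255 0.035 ]
orange 16 [312.5 177. ] [
[... 1526 characters left out ...]
175, 1.3214]), array([0.567 , 1.0392])] [0.1055 1.2151 0.035 ]
blue 3459 [ 34.5262 190.6091] [array([ 0.6511, -1.2686]), array([ 0.091 , -1.3494]), array([ 0.3888, -1.0125]), array([ 0.8165, -1.0177])] [ 0.4884 -1.1865  0.035 ]
blue 2662 [592.7025 225.0947] [array([0.3922, 0.7834]), array([0.1539, 1.0054]), array([0.6648, 0.9942]), array([0.8015, 0.827 ])] [0.4976 0.9595 0.035 ]
blue 3256 [ 49.0147 234.2374] [array([ 0.8939, -0.9763]), array([ 0.4759, -0.9769]), array([ 0.6463, -0.7725]), array([ 0.9929, -0.8158])] [ 0.7386 -0.936   0.035 ]
blue 1928 [408.8693 226.1971] [array([0.4978, 0.2105]), array([0.4778, 0.409 ]), array([0.7268, 0.37  ]), array([0.7437, 0.2009])] [0.5699 0.3024 0.035 ]
```

View pics/crop0.png

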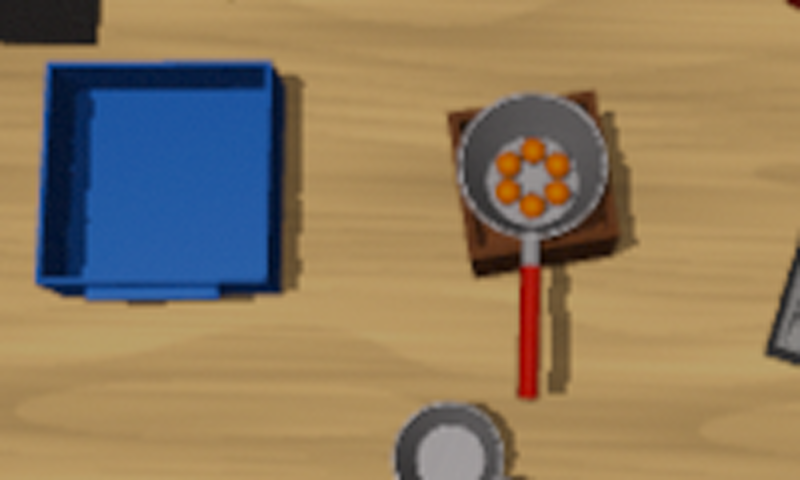

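Request:
move_arm --steps '[{"dx": 3.2,"dy": -3.5},{"dx": 3.2,"dy": -3.5},{"dx": 3.2,"dy": -3.5},{"dx": 3.2,"dy": -3.5},{"dx": 3.2,"dy": -3.5},{"dx": 3.2,"dy": -3.5},{"dx": 3.2,"dy": -3.5},{"dx": 3.2,"dy": -3.5},{"dx": 3.2,"dy": -3.5},{"dx": 3.2,"dy": -3.5},{"dx": 3.2,"dy": -3.5},{"dx": 1,"dy": -1}]' --claw 8.7

```text
$.steps[0]: bad value
```

```bash
cat >> h.py <<'E'
def go(x,y,z,yaw):
    "tool-frame steps (cm) at present yaw, and the spin, to reach a tool-down pose"
    s=telemetry.read_state(); M=Rn.from_quat(s["eef_rot"]).as_matrix()
    yw=np.arctan2(M[1,0],M[0,0]); d=M.T@(np.array([x,y,z])-s["ee_pos"])*100
    print("t",round(float(s["time"]),2),"pos",s["ee_pos"],"yaw",round(yw,4),"toolz",M[:,2],"move",d,"spin",round(yw-yaw,4),"q",s["joint_positions"],"F",s["ft_force"],"T",s["torque"],"w",s["width"],s["grip_force"])
E
python3 - <<'E'
from h import *
go(.450,.0116,.281,.015)
d=np.load("cam0.npz")
K,R,t=[d["top"+k] for k in("camera_matrix","R","t")]
c=[ray(K,R,t,(180+x/4,140+y/4),.07)[:2] for x,y in((47,63),(273,62),(283,290),(38,283))]
print(np.array(c),np.mean(c,0))
E
```

```text
t 0.1 pos [ 0.2564 -0.5699  0.404 ] yaw 0.4228 toolz [-0.0006  0.0011 -1.    ] move [ 41.516 -45.068  12.358] spin 0.4078 q [ 1.1254  0.3328 -0.0647  1.4608  0.0216  1.3499 -0.0885] F [ 0.459  -0.0868  0.1872] T [ 0.022   0.0289 -0.0299] w 0.08733539771231512 0.0
[[0.6536 0.3813]
 [0.66   0.2112]
 [0.4856 0.1931]
 [0.4854 0.3731]] [0.5712 0.2897]
```

Request:
move_arm --steps '[{"dx": 3.2,"dy": -3.5,"dz": 0,"spin": 0},{"dx": 3.2,"dy": -3.5,"dz": 0,"spin": 0},{"dx": 3.2,"dy": -3.5,"dz": 0,"spin": 0},{"dx": 3.2,"dy": -3.5,"dz": 0,"spin": 0},{"dx": 3.2,"dy": -3.5,"dz": 0,"spin": 0},{"dx": 3.2,"dy": -3.5,"dz": 0,"spin": 0},{"dx": 3.2,"dy": -3.5,"dz": 0,"spin": 0},{"dx": 3.2,"dy": -3.5,"dz": 0,"spin": 0},{"dx": 3.2,"dy": -3.5,"dz": 0,"spin": 0},{"dx": 3.2,"dy": -3.5,"dz": 0,"spin": 0},{"dx": 3.2,"dy": -3.5,"dz": 0,"spin": 0},{"dx": 1,"dy": -1,"dz": 0,"spin": 0}]' --claw 8.7

```text
time: 1.3
ee_pos: [0.4252, -0.0564, 0.4049]
eef_rot: [0.977, 0.213, 0.0, -0.0]
ft_force: [-0.6, -1.2, -0.3]
width: 0.0867
grip_force: 0.0
```

```bash
python3 - <<'E'
from h import *
go(.450,.0116,.281,.015)
E
```

```text
t 1.3 pos [ 0.4252 -0.0564  0.4049] yaw 0.4289 toolz [ 0.0007  0.0004 -1.    ] move [ 5.0752 -5.1478 12.3947] spin 0.4139 q [ 0.6432 -0.0856 -0.5768  1.9149 -0.0489  1.2981 -1.0607] F [-0.6058 -1.1686 -0.346 ] T [-0.0435  0.0134 -0.0468] w 0.08673244511956073 0.0
```

Request:
move_arm --steps '[{"dx": 2.5,"dy": -2.6,"dz": 2,"spin": 0},{"dx": 2.5,"dy": -2.6,"dz": 2,"spin": 0},{"dx": 0,"dy": 0,"dz": 1,"spin": 0.14},{"dx": 0,"dy": 0,"dz": 0,"spin": 0.14},{"dx": 0,"dy": 0,"dz": 0,"spin": 0.13},{"dx": 0,"dy": 0,"dz": 0,"spin": 0},{"dx": 0,"dy": 0,"dz": 0,"spin": 0}]' --claw 8.7

```text
time: 2.0
ee_pos: [0.4487, 0.0067, 0.3547]
eef_rot: [1.0, 0.008, -0.0, 0.0]
ft_force: [0.8, -0.3, -0.1]
width: 0.0871
grip_force: 0.0
```

```bash
python3 - <<'E'
from h import *
go(.450,.0116,.281,.015)
E
```

```text
t 2.0 pos [0.4487 0.0067 0.3547] yaw 0.0167 toolz [-0.0001 -0.0001 -1.    ] move [ 0.1394 -0.4889  7.3667] spin 0.0017 q [ 0.56    0.0152 -0.6719  1.9398  0.0103  1.19   -1.6698] F [ 0.7726 -0.2646 -0.1109] T [0.0596 0.0199 0.019 ] w 0.08706306079356019 0.0
```

Descend, close with full grip, then look before lifting.

Request:
move_arm --steps '[{"dx": 0.1,"dy": -0.5,"dz": 2.5,"spin": 0},{"dx": 0,"dy": 0,"dz": 2.5,"spin": 0},{"dx": 0,"dy": 0,"dz": 2.3,"spin": 0},{"dx": 0,"dy": 0,"dz": 0,"spin": 0},{"dx": 0,"dy": 0,"dz": 0,"spin": 0}]' --claw 8.7

```text
time: 2.5
ee_pos: [0.4498, 0.0118, 0.2822]
eef_rot: [1.0, 0.007, -0.0, -0.0]
ft_force: [0.8, -1.0, 1.1]
width: 0.0875
grip_force: 0.0
```

Request:
move_arm --steps '[{"dx": 0,"dy": 0,"dz": 0,"spin": 0},{"dx": 0,"dy": 0,"dz": 0,"spin": 0},{"dx": 0,"dy": 0,"dz": 0,"spin": 0},{"dx": 0,"dy": 0,"dz": 0,"spin": 0},{"dx": 0,"dy": 0,"dz": 0,"spin": 0},{"dx": 0,"dy": 0,"dz": 0,"spin": 0},{"dx": 0,"dy": 0,"dz": 0,"spin": 0},{"dx": 0,"dy": 0,"dz": 0,"spin": 0}]' --claw 0 --squeeze 60

```text
time: 3.3
ee_pos: [0.4497, 0.0117, 0.2817]
eef_rot: [1.0, 0.006, -0.0, 0.0]
ft_force: [0.2, -0.1, 0.6]
width: 0.0306
grip_force: 0.0
```

```bash
python3 - <<'E'
from h import *
go(.450,.0116,.281,.015)
a=imaging.camera("wrist")["img"]; b=imaging.camera("scene")["img"]
cv2.imwrite("pics/w1.png",np.hstack([a[::1,:400],cv2.resize(b[140:280,260:400],(400,400))])[...,::-1])
E
```

```text
t 3.3 pos [0.4497 0.0117 0.2817] yaw 0.0129 toolz [-0. -0. -1.] move [0.0289 0.0154 0.0731] spin -0.0021 q [ 0.5325  0.1139 -0.6839  2.0211  0.0838  1.0335 -1.7491] F [ 0.194  -0.0549  0.6281] T [-0.0263  0.0376 -0.0474] w 0.030648252309307563 0.0
```

View pics/w1.png

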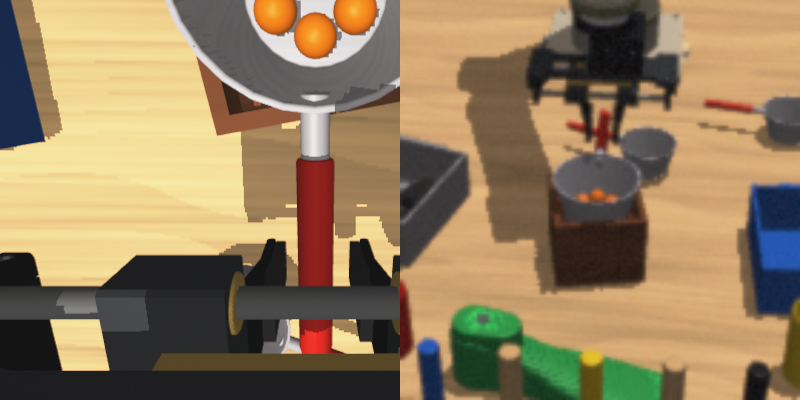

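The fingers (x≈275 and 350 in the wrist view) straddle the red handle (x≈317) evenly and are still closing. I'll let them finish, then lift a little.

Request:
move_arm --steps '[{"dx": 0,"dy": 0,"dz": 0,"spin": 0},{"dx": 0,"dy": 0,"dz": 0,"spin": 0},{"dx": 0,"dy": 0,"dz": 0,"spin": 0},{"dx": 0,"dy": 0,"dz": 0,"spin": 0},{"dx": 0,"dy": 0,"dz": 0,"spin": 0}]' --claw 0 --squeeze 60

```text
time: 3.9
ee_pos: [0.4497, 0.0118, 0.2817]
eef_rot: [1.0, 0.006, 0.0, 0.0]
ft_force: [-0.1, 0.3, -0.5]
width: 0.0142
grip_force: 60.0
```

Request:
move_arm --steps '[{"dx": 0,"dy": 0,"dz": -0.3,"spin": 0},{"dx": 0,"dy": 0,"dz": -0.4,"spin": 0},{"dx": 0,"dy": 0,"dz": -0.4,"spin": 0},{"dx": 0,"dy": 0,"dz": -0.4,"spin": 0},{"dx": 0,"dy": 0,"dz": 0,"spin": 0},{"dx": 0,"dy": 0,"dz": 0,"spin": 0}]'

```text
time: 4.5
ee_pos: [0.4497, 0.0117, 0.2968]
eef_rot: [1.0, 0.006, 0.0, 0.0]
ft_force: [-0.5, 0.3, -1.8]
width: 0.0145
grip_force: 60.0
```

```bash
python3 - <<'E'
from h import *
go(.450,.0116,.296,.015)
a=imaging.camera("wrist")["img"]; b=imaging.camera("scene")["img"]
cv2.imwrite("pics/w2.png",np.hstack([a[::1,:400],cv2.resize(b[140:280,260:400],(400,400))])[...,::-1])
E
```

```text
t 4.5 pos [0.4497 0.0117 0.2968] yaw 0.0127 toolz [ 0.0002 -0.0002 -1.    ] move [0.0317 0.0088 0.0804] spin -0.0023 q [ 0.5386  0.0915 -0.6845  2.0058  0.0663  1.0657 -1.734 ] F [-0.4684  0.297  -1.7851] T [ 0.0618  0.3212 -0.009 ] w 0.01448675363172856 59.99273478984833
```

View pics/w2.png

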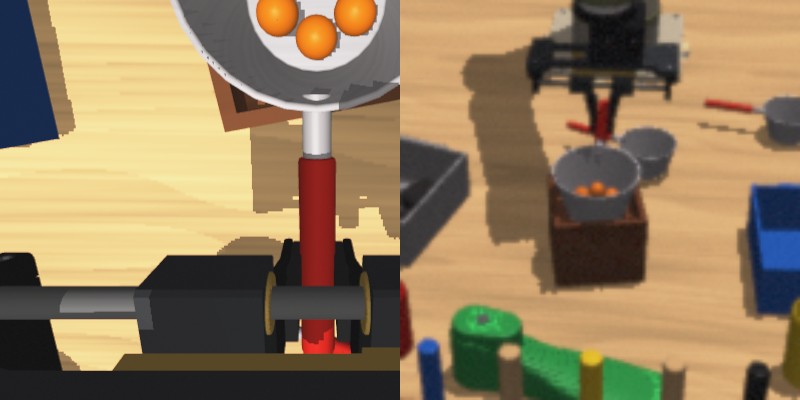

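Rigid lift: upright, and the balls are still inside. Now raise it fully, then traverse to the bin.

Request:
move_arm --steps '[{"dx": 0,"dy": 0,"dz": -0.5,"spin": 0},{"dx": 0,"dy": 0,"dz": -1,"spin": 0},{"dx": 0,"dy": 0,"dz": -1.5,"spin": 0},{"dx": 0,"dy": 0,"dz": -1.9,"spin": 0},{"dx": 0,"dy": 0,"dz": -2,"spin": 0},{"dx": 0,"dy": 0,"dz": -2,"spin": 0},{"dx": 0,"dy": 0,"dz": -2,"spin": 0},{"dx": 0,"dy": 0,"dz": -2,"spin": 0},{"dx": 0,"dy": 0,"dz": -1.9,"spin": 0},{"dx": 0,"dy": 0,"dz": -1.5,"spin": 0},{"dx": 0,"dy": 0,"dz": -1,"spin": 0},{"dx": 0,"dy": 0,"dz": 0,"spin": 0}]'

```text
time: 5.8
ee_pos: [0.4498, 0.012, 0.4713]
eef_rot: [1.0, 0.007, 0.001, 0.0]
ft_force: [-0.1, 0.8, -2.8]
width: 0.0146
grip_force: 60.0
```

Request:
move_arm --steps '[{"dx": 0,"dy": -0.8,"dz": 0,"spin": 0},{"dx": 0.2,"dy": -1.6,"dz": 0,"spin": 0},{"dx": 0.4,"dy": -2.4,"dz": 0,"spin": 0},{"dx": 0.6,"dy": -3,"dz": 0,"spin": 0},{"dx": 0.7,"dy": -3.5,"dz": 0,"spin": 0},{"dx": 0.7,"dy": -3.5,"dz": 0,"spin": 0},{"dx": 0.7,"dy": -3.5,"dz": 0,"spin": 0},{"dx": 0.6,"dy": -3,"dz": 0,"spin": 0},{"dx": 0.5,"dy": -2.6,"dz": 0,"spin": 0},{"dx": 0.4,"dy": -1.9,"dz": 0,"spin": 0},{"dx": 0.2,"dy": -1.3,"dz": 0,"spin": 0},{"dx": 0,"dy": -0.7,"dz": 0,"spin": 0}]'

```text
time: 7.0
ee_pos: [0.4956, 0.292, 0.4686]
eef_rot: [1.0, 0.007, -0.001, -0.0]
ft_force: [-0.4, -1.3, -3.6]
width: 0.0144
grip_force: 60.0
```

```bash
python3 - <<'E'
from h import *
go(.50,.29,.47,.015)
c=imaging.camera("wrist"); print(c["R"],c["t"]); cv2.imwrite("w3.png",c["img"][...,::-1])
print(len(blobs(mask(c["img"],(5,170,150),(18,255,255)),50)), "orange blobs")
E
```

```text
t 7.0 pos [0.4956 0.292  0.4686] yaw 0.0149 toolz [-0.0022  0.0005 -1.    ] move [ 0.4387  0.2094 -0.1421] spin -0.0001 q [ 0.1139  0.3144 -0.9051  1.4586  0.2446  1.4886 -2.3433] F [-0.4104 -1.2509 -3.5666] T [0.0112 0.2668 0.0013] w 0.014434660114270493 59.99280631542206
[[ 0.0152 -0.9999 -0.0008]
 [-0.957  -0.0148  0.2897]
 [-0.2897 -0.0036 -0.9571]] [0.285  0.424  0.5962]
2 orange blobs
```

Request:
move_arm --steps '[{"dx": 0.4,"dy": 0.2,"dz": -0.2,"spin": 0},{"dx": 0,"dy": 0,"dz": 0,"spin": 0}]' --squeeze 40

```text
time: 7.25
ee_pos: [0.5009, 0.2872, 0.4718]
eef_rot: [1.0, 0.005, 0.0, 0.0]
ft_force: [0.1, -0.4, -2.7]
width: 0.0149
grip_force: 40.0
```

Request:
move_arm --steps '[{"dx": 0,"dy": 0,"dz": 0,"spin": 0},{"dx": 0,"dy": 0,"dz": 0,"spin": 0}]' --squeeze 28

```text
time: 7.45
ee_pos: [0.5003, 0.2878, 0.4719]
eef_rot: [1.0, 0.006, 0.0, 0.0]
ft_force: [0.5, -0.2, -1.7]
width: 0.0154
grip_force: 28.0
```

```bash
cat >> h.py <<'E'
def look(tag):
    go(.50,.29,.47,.015)
    c=imaging.camera("wrist"); img=c["img"]
    m=mask(img,(0,150,60),(4,255,255))|mask(img,(174,150,60),(180,255,255))
    for a,ce,l in blobs(m,400):
        ys,xs=np.nonzero(l); print("red",a,ce,"rows",ys.min(),ys.max())
    o=mask(img,(5,170,150),(18,255,255)); print("orange",cv2.countNonZero(o),[b[1] for b in blobs(o,50)])
    s=imaging.camera("scene")["img"]
    cv2.imwrite(f"pics/{tag}.png",np.hstack([cv2.resize(img,(480,300)),cv2.resize(s[100:260,330:480],(300,300))])[...,::-1])
E
python3 -c "
from h import *
look('p1')"
```

```text
t 7.45 pos [0.5003 0.2878 0.4719] yaw 0.0118 toolz [ 0.0005 -0.0003 -1.    ] move [-0.0312 -0.2191  0.1872] spin -0.0032 q [ 0.118   0.3166 -0.9012  1.4486  0.2479  1.4946 -2.3365] F [ 0.5495 -0.18   -1.6912] T [ 0.0198  0.178  -0.0465] w 0.015395531750379715 27.999714016914368
red 4236 [317.1532 222.0182] rows 157 285
red 1157 [317.1175 336.153 ] rows 319 353
orange 5107 [array([321.8303,  36.4069])]
```

View pics/p1.png

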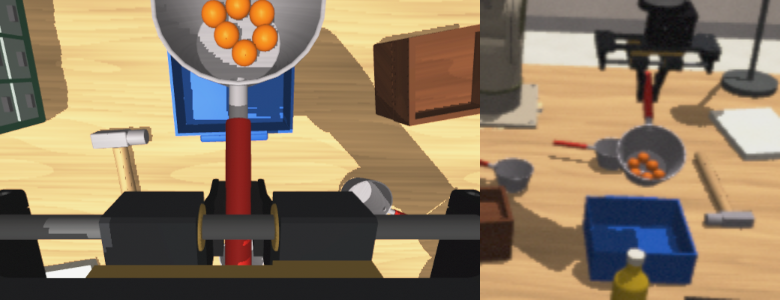

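The dipper is pitching in the grip, with all six balls gathered in the cup (wrist view, (238,30)). I'll keep loosening gradually.

Request:
move_arm --steps '[{"dx": 0,"dy": 0,"dz": 0,"spin": 0},{"dx": 0,"dy": 0,"dz": 0,"spin": 0},{"dx": 0,"dy": 0,"dz": 0,"spin": 0}]' --squeeze 26

```text
time: 7.85
ee_pos: [0.5002, 0.2884, 0.4718]
eef_rot: [1.0, 0.006, 0.0, 0.0]
ft_force: [0.1, 0.1, -2.5]
width: 0.0154
grip_force: 26.0
```

```bash
python3 -c "
from h import *
look('p2')"
```

```text
t 7.85 pos [0.5002 0.2884 0.4718] yaw 0.0128 toolz [ 0.0002 -0.     -1.    ] move [-0.0147 -0.1593  0.1788] spin -0.0022 q [ 0.117   0.3171 -0.9015  1.4483  0.248   1.4946 -2.3367] F [ 0.146   0.0962 -2.5412] T [0.0563 0.1721 0.0093] w 0.015360766516976975 26.002315829973668
red 3626 [317.2115 229.4448] rows 169 285
red 1190 [317.0454 336.2261] rows 320 352
orange 2744 [array([321.3449,  92.3543]), array([325.6653, 120.6335])]
```

```bash
cat >> h.py <<'E'
def pitch(c):
    s=telemetry.read_state(); M=Rn.from_quat(s["eef_rot"]).as_matrix()
    img=c["img"]; m=mask(img,(0,150,60),(4,255,255))|mask(img,(174,150,60),(180,255,255))
    top=min(np.nonzero(l)[0].min() for a,ce,l in blobs(m,200))
    g=s["ee_pos"]+M@[0,0,.168]; P=np.radians(np.arange(-5,120))
    X=g+M@np.array([0.053*np.cos(P)+.008*np.sin(P),0*P,0.053*np.sin(P)-.008*np.cos(P)]) if 0 else (g[:,None]+M@np.array([0.053*np.cos(P)+.008*np.sin(P),0*P,0.053*np.sin(P)-.008*np.cos(P)]))
    u=c["camera_matrix"]@(c["R"]@X+c["t"][:,None]); v=u[1]/u[2]
    print("sleeve top row",top,"pitch",np.degrees(P[np.argmin(abs(v-top))]), v[::10].round())
E
python3 -c "
from h import *
c=imaging.camera('wrist');pitch(c)
o=mask(c['img'],(5,150,120),(20,255,255)); print([(b[0],b[1]) for b in blobs(o,30)])
t=imaging.camera('top');K,R,tt=t['camera_matrix'],t['R'],t['t'];o=mask(t['img'],(5,150,120),(18,255,255)); print([(b[0],b[1],ray(K,R,tt,b[1],.01)) for b in blobs(o,5)])
class D(dict):pass
pitch({'img':cv2.imread('w3.png')[...,::-1].copy(),**{k:c[k] for k in('camera_matrix','R','t')}})
"
```

```text
sleeve top row 169 pitch 50.0 [165. 157. 153. 154. 158. 165. 174. 185. 197. 210. 224. 239. 254.]
[(np.int32(8680), array([588.7001,  93.9332])), (np.int32(3300), array([321.2779,  97.0967])), (np.int32(356), array([611.1798, 152.5618])), (np.int32(56), array([369.25  , 323.6071])), (np.int32(50), array([265.42, 325.12]))]
[(np.int32(2039), array([320.4728,  80.5101]), array([ 0.9455, -0.0015,  0.01  ])), (np.int32(261), array([590.9923, 173.5977]), array([ 0.6538, -0.8848,  0.01  ])), (np.int32(18), array([210.7778, 167.4444]), array([0.6348, 0.3382, 0.01  ])), (np.int32(6), array([311.5, 265. ]), array([0.3384, 0.0093, 0.01  ]))]
sleeve top row 157 pitch 32.0 [165. 157. 154. 154. 158. 165. 174. 185. 197. 210. 224. 239. 254.]
```

View pics/p2.png

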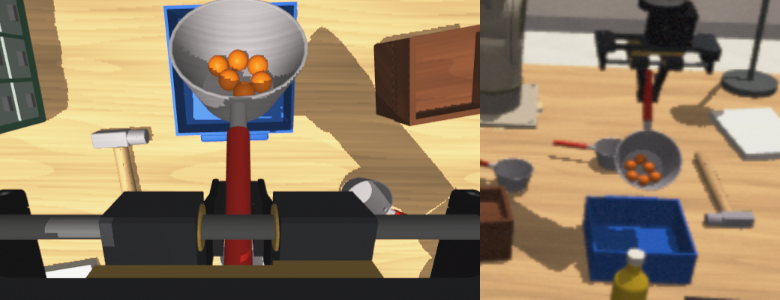

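Pitch is about 50° and all six balls are still in the cup over the bin (cup at (238,60) in the picture). Loosen further.

Request:
move_arm --steps '[{"dx": 0,"dy": 0,"dz": 0,"spin": 0},{"dx": 0,"dy": 0,"dz": 0,"spin": 0}]' --squeeze 20

```text
time: 8.25
ee_pos: [0.5002, 0.2884, 0.4717]
eef_rot: [1.0, 0.006, 0.0, 0.0]
ft_force: [0.2, 0.4, -2.7]
width: 0.015
grip_force: 20.0
```

Request:
move_arm --steps '[{"dx": 0,"dy": 0,"dz": 0,"spin": 0},{"dx": 0,"dy": 0,"dz": 0,"spin": 0}]' --squeeze 15

```text
time: 8.45
ee_pos: [0.5002, 0.2884, 0.4718]
eef_rot: [1.0, 0.006, 0.0, 0.0]
ft_force: [-0.3, -0.8, -2.4]
width: 0.0157
grip_force: 15.0
```

```bash
cat >> h.py <<'E'
def chk():
    c=imaging.camera('wrist');pitch(c)
    o=mask(c['img'],(5,150,120),(20,255,255)); print("wrist",[(b[0],b[1]) for b in blobs(o,30) if 150<b[1][0]<480 and b[1][1]<300])
    go(.5,.29,.47,.015)
E
python3 -c "
from h import *
chk()"
```

```text
sleeve top row 171 pitch 52.0 [165. 157. 154. 154. 158. 165. 174. 185. 197. 210. 224. 239. 254.]
wrist [(np.int32(2917), array([320.5722, 105.1913]))]
t 8.5 pos [0.5002 0.2884 0.4717] yaw 0.0128 toolz [ 0. -0. -1.] move [-0.0139 -0.1582  0.1726] spin -0.0022 q [ 0.117   0.3172 -0.9015  1.4483  0.2479  1.4947 -2.3367] F [ 0.8292  0.0011 -2.7788] T [-0.0209  0.1951 -0.0353] w 0.015608815470589947 15.000023399479687
```

Request:
move_arm --steps '[{"dx": 0,"dy": 0,"dz": 0,"spin": 0},{"dx": 0,"dy": 0,"dz": 0,"spin": 0}]' --squeeze 10

```text
time: 8.7
ee_pos: [0.5002, 0.2884, 0.4718]
eef_rot: [1.0, 0.006, 0.0, 0.0]
ft_force: [-0.5, 0.2, -2.7]
width: 0.016
grip_force: 10.0
```

```bash
python3 -c "
from h import *
chk()"
```

```text
sleeve top row 182 pitch 63.0 [165. 157. 154. 154. 158. 165. 174. 185. 197. 210. 224. 239. 254.]
wrist [(np.int32(1035), array([306.6097, 135.1758])), (np.int32(447), array([341.8188, 136.0895]))]
t 8.75 pos [0.5002 0.2884 0.4717] yaw 0.0128 toolz [ 0.     -0.0001 -1.    ] move [-0.0136 -0.1584  0.1726] spin -0.0022 q [ 0.1169  0.3172 -0.9015  1.4483  0.2479  1.4947 -2.3367] F [ 0.1337 -0.7959 -2.4192] T [ 0.0108  0.1744 -0.0019] w 0.015602965956996916 9.999979853164405
```

Request:
move_arm --steps '[{"dx": 0,"dy": 0,"dz": 0,"spin": 0},{"dx": 0,"dy": 0,"dz": 0,"spin": 0}]' --squeeze 7

```text
time: 8.95
ee_pos: [0.5001, 0.2884, 0.4717]
eef_rot: [1.0, 0.006, -0.0, 0.0]
ft_force: [-0.6, -0.2, -1.5]
width: 0.0158
grip_force: 7.0
```

```bash
python3 -c "
from h import *
chk()"
```

```text
sleeve top row 197 pitch 75.0 [164. 157. 153. 154. 158. 165. 174. 185. 197. 210. 224. 239. 254.]
wrist [(np.int32(138), array([317.5   , 166.3478])), (np.int32(31), array([296.5484, 167.3548])), (np.int32(34), array([338.4118, 167.2647]))]
t 9.0 pos [0.5002 0.2884 0.4717] yaw 0.0129 toolz [ 0.0001 -0.     -1.    ] move [-0.0133 -0.1568  0.1715] spin -0.0021 q [ 0.1169  0.3172 -0.9015  1.4484  0.248   1.4947 -2.3367] F [-1.1086 -0.114  -2.4552] T [0.0342 0.0335 0.0204] w 0.015661484754888686 6.999909341102466
```

Request:
move_arm --steps '[{"dx": 0,"dy": 0,"dz": 0,"spin": 0},{"dx": 0,"dy": 0,"dz": 0,"spin": 0}]' --squeeze 5

```text
time: 9.2
ee_pos: [0.5002, 0.2884, 0.4717]
eef_rot: [1.0, 0.006, 0.0, 0.0]
ft_force: [0.2, -0.2, -1.9]
width: 0.0161
grip_force: 5.0
```

```bash
python3 -c "
from h import *
chk(); look('p3')"
```

```text
sleeve top row 197 pitch 75.0 [165. 157. 153. 154. 158. 165. 174. 185. 197. 210. 224. 239. 254.]
wrist [(np.int32(155), array([317.2774, 165.5097])), (np.int32(55), array([295.8182, 166.2364])), (np.int32(41), array([338.7317, 166.5366]))]
t 9.25 pos [0.5002 0.2884 0.4717] yaw 0.0127 toolz [ 0.0002 -0.0001 -1.    ] move [-0.0175 -0.161   0.1743] spin -0.0023 q [ 0.117   0.3172 -0.9014  1.4483  0.248   1.4947 -2.3367] F [-0.5332 -0.0958 -1.2182] T [ 0.0394  0.0942 -0.0272] w 0.015625028384180152 5.000015103723854
t 9.25 pos [0.5002 0.2884 0.4717] yaw 0.0127 toolz [ 0.0002 -0.0001 -1.    ] move [-0.0175 -0.161   0.1743] spin -0.0023 q [ 0.117   0.3172 -0.9014  1.4483  0.248   1.4947 -2.3367] F [-0.5332 -0.0958 -1.2182] T [ 0.0394  0.0942 -0.0272] w 0.015625028384180152 5.000015103723854
red 2643 [317.3235 244.5993] rows 197 285
red 1347 [317.363  336.1522] rows 320 352
orange 66 [array([317.6818, 166.9545])]
```

View pics/p3.png

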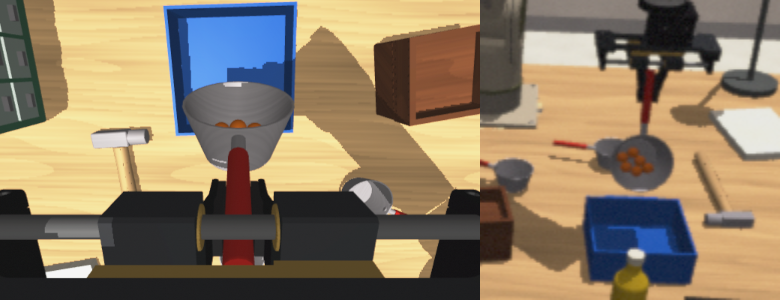

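Pitch is about 75°. The balls are still inside by the lower wall, with the mouth over the near half of the bin. I'll use minimum grip, move a little further over the bin, and jiggle gently.

Request:
move_arm --steps '[{"dx": 0.5,"dy": 0,"dz": 0,"spin": 0},{"dx": 1,"dy": 0,"dz": 0,"spin": 0},{"dx": 1,"dy": 0,"dz": 0,"spin": 0},{"dx": 0,"dy": 0,"dz": 0,"spin": 0},{"dx": -0.7,"dy": 0,"dz": 0,"spin": 0},{"dx": 0.7,"dy": 0,"dz": 0,"spin": 0}]' --squeeze 3

```text
time: 9.95
ee_pos: [0.5236, 0.2897, 0.4722]
eef_rot: [1.0, 0.008, -0.0, -0.0]
ft_force: [-0.4, 0.2, -2.7]
width: 0.0162
grip_force: 3.0
```

```bash
python3 -c "
from h import *
chk()
t=imaging.camera('top');K,R,tt=t['camera_matrix'],t['R'],t['t'];o=mask(t['img'],(5,150,120),(18,255,255)); print([(b[0],b[1],ray(K,R,tt,b[1],.014)) for b in blobs(o,5)])
s=imaging.camera('scene');o=mask(s['img'],(5,150,120),(18,255,255));print([(b[0],b[1]) for b in blobs(o,5)if 370<b[1][0]<460])"
```

```text
sleeve top row 207 pitch 85.0 [159. 152. 149. 150. 154. 161. 170. 181. 193. 207. 221. 235. 251.]
wrist [(np.int32(765), array([308.4092, 152.3908])), (np.int32(387), array([342.3979, 156.5969])), (np.int32(419), array([302.4558, 173.2554])), (np.int32(215), array([330.5209, 178.0326]))]
t 10.0 pos [0.5254 0.2888 0.4719] yaw 0.0132 toolz [ 0.0007 -0.0003 -1.    ] move [-2.5413 -0.1501  0.1927] spin -0.0018 q [ 0.0922  0.371  -0.8849  1.3889  0.2856  1.5132 -2.3323] F [-0.3969 -1.7636 -2.7779] T [-0.1434 -0.0005  0.0434] w 0.01576867311381307 3.0011331182322465
[(np.int32(2019), array([320.476 ,  80.4676]), array([ 0.9436, -0.0015,  0.014 ])), (np.int32(257), array([591.1051, 173.463 ]), array([ 0.6531, -0.8822,  0.014 ])), (np.int32(8), array([312.5, 265.5]), array([0.337 , 0.0062, 0.014 ])), (np.int32(11), array([323.    , 270.2727]), array([ 0.3236, -0.026 ,  0.014 ]))]
[(np.int32(15), array([412.    , 193.9333])), (np.int32(15), array([404.3333, 195.5333])), (np.int32(6), array([408. , 198.5])), (np.int32(7), array([414.    , 199.7143]))]
```

Request:
move_arm --steps '[{"dx": 0,"dy": 0,"dz": 0,"spin": 0},{"dx": 0,"dy": 0,"dz": 0,"spin": 0},{"dx": 0,"dy": 0,"dz": 0,"spin": 0},{"dx": 0,"dy": 0,"dz": 0,"spin": 0},{"dx": 0,"dy": 0,"dz": 0,"spin": 0}]' --squeeze 40

```text
time: 10.6
ee_pos: [0.5252, 0.2887, 0.4718]
eef_rot: [1.0, 0.006, 0.0, 0.0]
ft_force: [-0.2, 0.2, -1.9]
width: 0.0149
grip_force: 40.0
```

```bash
python3 -c "
from h import *
chk();look('p4')"
```

```text
sleeve top row 208 pitch 84.0 [165. 157. 154. 154. 158. 165. 174. 185. 197. 210. 224. 239. 254.]
wrist [(np.int32(228), array([326.4825,  55.0175])), (np.int32(226), array([305.4513,  58.0177])), (np.int32(218), array([304.1284,  79.1743])), (np.int32(208), array([327.375 ,  93.0721])), (np.int32(194), array([347.232 , 107.6856]))]
t 10.65 pos [0.5251 0.2887 0.4718] yaw 0.0128 toolz [ 0.0001 -0.0001 -1.    ] move [-2.5118 -0.158   0.1789] spin -0.0022 q [ 0.0926  0.3705 -0.8848  1.3898  0.2846  1.5129 -2.3325] F [-0.4336 -0.0597 -1.84  ] T [ 0.0354 -0.0145  0.0181] w 0.014693356242887912 39.99999577179551
t 10.65 pos [0.5251 0.2887 0.4718] yaw 0.0128 toolz [ 0.0001 -0.0001 -1.    ] move [-2.5118 -0.158   0.1789] spin -0.0022 q [ 0.0926  0.3705 -0.8848  1.3898  0.2846  1.5129 -2.3325] F [-0.4336 -0.0597 -1.84  ] T [ 0.0354 -0.0145  0.0181] w 0.014693356242887912 39.99999577179551
red 2246 [317.2636 249.7921] rows 208 285
red 1322 [317.351  335.9289] rows 320 352
orange 981 [array([326.3649,  53.5721]), array([304.1372,  54.6106]), array([300.301 ,  77.2476]), array([327.7538,  87.9548]), array([348.6063, 108.189 ])]
```

View pics/p4.png

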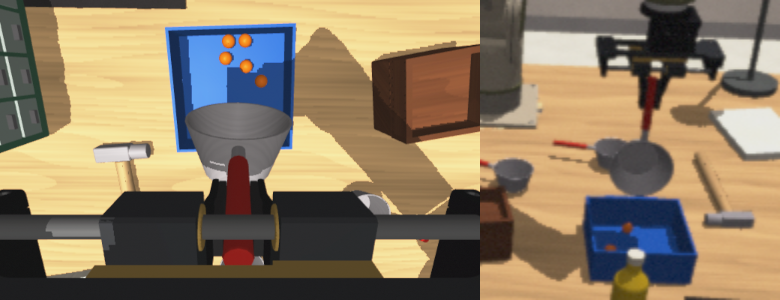

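Five balls are visible in the bin (around (226–262, 40–82)) and the cup looks empty. Raise it, confirm the sixth, and back off forward for a swing that turns the mouth below level.

Request:
move_arm --steps '[{"dx": 0,"dy": 0,"dz": -1,"spin": 0},{"dx": 0.5,"dy": 0,"dz": -2,"spin": 0},{"dx": 1,"dy": 0,"dz": -2,"spin": 0},{"dx": 1.5,"dy": 0,"dz": -2,"spin": 0},{"dx": 1.5,"dy": 0,"dz": -1,"spin": 0},{"dx": 1.5,"dy": 0,"dz": 0,"spin": 0},{"dx": 1,"dy": 0,"dz": 0,"spin": 0},{"dx": 0,"dy": 0,"dz": 0,"spin": 0}]' --squeeze 40

```text
time: 11.55
ee_pos: [0.5963, 0.2892, 0.5516]
eef_rot: [1.0, 0.006, -0.0, -0.0]
ft_force: [0.6, -0.7, -1.8]
width: 0.0151
grip_force: 40.0
```

```bash
cat >> h.py <<'E'
def count():
    for n,z in (("wrist",.014),("top",.014),("scene",.014)):
        c=imaging.camera(n); o=mask(c["img"],(4,150,80),(20,255,255)); K,R,t=c["camera_matrix"],c["R"],c["t"]
        P=[(int(b[0]),b[1].round(),ray(K,R,t,b[1],z)[:2]) for b in blobs(o,4)]
        print(n,[p for p in P if .45<p[2][0]<.7 and .15<p[2][1]<.42])
E
python3 -c "
from h import *
chk();count()"
```

```text
sleeve top row 208 pitch 82.0 [167. 159. 156. 156. 160. 167. 176. 186. 198. 211. 225. 240. 255.]
wrist [(np.int32(124), array([324.4355, 114.371 ])), (np.int32(128), array([306.0859, 114.9688])), (np.int32(131), array([296.3588, 128.8779])), (np.int32(126), array([326.2381, 130.619 ]))]
t 11.6 pos [0.5954 0.2896 0.5518] yaw 0.0125 toolz [-0.0005  0.0004 -1.    ] move [-9.534  -0.1569  8.1848] spin -0.0025 q [-0.0214  0.5097 -0.841   1.0373  0.3769  1.7354 -2.2881] F [-0.0712  0.4116 -1.9725] T [0.0004 0.0446 0.0521] w 0.0149858211787691 40.00010589603335
wrist [(132, array([306., 114.]), array([0.6433, 0.3058])), (124, array([325., 114.]), array([0.6444, 0.2803])), (135, array([297., 128.]), array([0.6241, 0.3195])), (129, array([327., 130.]), array([0.6219, 0.2774]))]
top []
scene [(17, array([403., 219.]), array([0.4991, 0.2898])), (7, array([395., 232.]), array([0.5792, 0.2543]))]
```

Four balls in the far half plus two seen by the scene camera make six in the bin. Now the swing.

Request:
move_arm --steps '[{"dx": -1.5,"dy": 0,"dz": 0,"spin": 0},{"dx": -3,"dy": 0,"dz": 0,"spin": 0},{"dx": -4,"dy": 0,"dz": 0,"spin": 0}]' --squeeze 40

```text
time: 12.05
ee_pos: [0.5096, 0.2881, 0.5512]
eef_rot: [1.0, 0.006, -0.0, -0.0]
ft_force: [0.7, 0.0, -0.4]
width: 0.0155
grip_force: 40.0
```

Request:
move_arm --steps '[{"dx": -1,"dy": 0,"dz": 0,"spin": 0},{"dx": 0,"dy": 0,"dz": 0,"spin": 0}]' --squeeze 3

```text
time: 12.25
ee_pos: [0.4979, 0.2891, 0.553]
eef_rot: [1.0, 0.007, 0.001, 0.001]
ft_force: [1.4, 0.3, -0.8]
width: 0.0158
grip_force: 3.0
```

Request:
move_arm --steps '[{"dx": 0,"dy": 0,"dz": 0,"spin": 0},{"dx": 0,"dy": 0,"dz": 0,"spin": 0},{"dx": 0,"dy": 0,"dz": 0,"spin": 0}]' --squeeze 60

```text
time: 12.55
ee_pos: [0.5011, 0.2881, 0.5513]
eef_rot: [1.0, 0.006, -0.0, -0.0]
ft_force: [-0.2, 0.3, -1.2]
width: 0.0152
grip_force: 60.0
```

```bash
python3 -c "
from h import *
chk();count()"
```

```text
sleeve top row 219 pitch 91.0 [165. 157. 154. 155. 159. 165. 174. 185. 197. 210. 224. 239. 254.]
wrist [(np.int32(173), array([305.5145,  40.3006])), (np.int32(174), array([324.7931,  39.6494])), (np.int32(158), array([295.2722,  56.4937])), (np.int32(160), array([326.7688,  58.4375])), (np.int32(149), array([343.3826,  86.7181])), (np.int32(130), array([317.0077, 147.7231]))]
t 12.6 pos [0.5009 0.2882 0.5513] yaw 0.0122 toolz [-0.0008  0.0003 -1.    ] move [-0.0855 -0.1776  8.1305] spin -0.0028 q [ 0.0956  0.3082 -0.9077  1.2911  0.2415  1.6548 -2.3265] F [-0.2741  0.2236 -1.6419] T [0.0232 0.0096 0.0126] w 0.014797237453003364 59.999906877055764
wrist [(170, array([306.,  40.]), array([0.6441, 0.3058])), (172, array([325.,  40.]), array([0.6451, 0.2802])), (162, array([295.,  56.]), array([0.6242, 0.3194])), (158, array([327.,  58.]), array([0.6219, 0.2774])), (152, array([343.,  86.]), array([0.5864, 0.254 ])), (130, array([317., 148.]), array([0.5023, 0.2889]))]
top [(29, array([221., 164.]), array([0.6464, 0.3048])), (25, array([230., 164.]), array([0.6473, 0.2785])), (22, array([230., 171.]), array([0.6238, 0.2755])), (24, array([237., 182.]), array([0.5876, 0.2521])), (12, array([224., 208.]), array([0.5067, 0.2869]))]
scene [(16, array([403., 219.]), array([0.4994, 0.2893])), (9, array([395., 232.]), array([0.5791, 0.2545]))]
```

All six are confirmed in the bin. Pitch is about 91°, so I'll repeat with a harder stop to get well below level.

Request:
move_arm --steps '[{"dx": 1,"dy": 0,"dz": 0,"spin": 0},{"dx": 2,"dy": 0,"dz": 0,"spin": 0},{"dx": 2,"dy": 0,"dz": 0,"spin": 0},{"dx": 2,"dy": 0,"dz": 0,"spin": 0},{"dx": 2,"dy": 0,"dz": 0,"spin": 0},{"dx": 1,"dy": 0,"dz": 0,"spin": 0},{"dx": 0,"dy": 0,"dz": 0,"spin": 0},{"dx": -2,"dy": 0,"dz": 0,"spin": 0},{"dx": -4,"dy": 0,"dz": 0,"spin": 0},{"dx": -5,"dy": 0,"dz": 0,"spin": 0}]' --squeeze 60

```text
time: 13.75
ee_pos: [0.4898, 0.2879, 0.5507]
eef_rot: [1.0, 0.006, -0.001, -0.0]
ft_force: [-0.9, 0.8, 1.4]
width: 0.0151
grip_force: 60.0
```

Request:
move_arm --steps '[{"dx": 0.5,"dy": 0,"dz": 0,"spin": 0}]' --squeeze 3

```text
time: 13.85
ee_pos: [0.4874, 0.2914, 0.5522]
eef_rot: [1.0, 0.011, 0.0, 0.002]
ft_force: [-1.4, 0.5, -0.4]
width: 0.016
grip_force: 3.0
```

Request:
move_arm --steps '[{"dx": 0,"dy": 0,"dz": 0,"spin": 0},{"dx": 0,"dy": 0,"dz": 0,"spin": 0},{"dx": 0,"dy": 0,"dz": 0,"spin": 0}]' --squeeze 60

```text
time: 14.15
ee_pos: [0.496, 0.2881, 0.5516]
eef_rot: [1.0, 0.006, -0.0, -0.0]
ft_force: [-0.7, -0.2, -1.9]
width: 0.0147
grip_force: 60.0
```

```bash
python3 -c "
from h import *
chk()"
```

```text
sleeve top row 240 pitch 106.0 [165. 157. 154. 154. 158. 165. 174. 185. 197. 210. 224. 239. 254.]
wrist [(np.int32(174), array([305.569 ,  36.4598])), (np.int32(175), array([325.04  ,  35.7429])), (np.int32(159), array([295.3396,  52.6038])), (np.int32(160), array([326.9312,  54.5875])), (np.int32(153), array([343.5882,  83.098 ])), (np.int32(131), array([317.1908, 144.2519]))]
t 14.2 pos [0.496  0.2881 0.5515] yaw 0.0121 toolz [-0.0006  0.0006 -1.    ] move [ 0.4116 -0.1762  8.1527] spin -0.0029 q [ 0.1079  0.2995 -0.9205  1.3021  0.237   1.6523 -2.3296] F [ 0.5075  0.2112 -1.8213] T [ 0.0606 -0.1434  0.0652] w 0.015022326821623001 59.99984074383974
```

Request:
move_arm --steps '[{"dx": 0.7,"dy": 0,"dz": 0,"spin": 0},{"dx": 1.5,"dy": 0,"dz": 0,"spin": 0},{"dx": 2,"dy": 0,"dz": 0,"spin": 0},{"dx": 2,"dy": 0,"dz": 0,"spin": 0},{"dx": 2,"dy": 0,"dz": 0,"spin": 0},{"dx": 1.3,"dy": 0,"dz": 0,"spin": 0},{"dx": 0.5,"dy": 0,"dz": 0,"spin": 0},{"dx": 0,"dy": 0,"dz": 0,"spin": 0},{"dx": 0,"dy": 0,"dz": 0,"spin": 0}]' --squeeze 60

```text
time: 15.1
ee_pos: [0.5948, 0.2899, 0.5517]
eef_rot: [1.0, 0.007, -0.0, -0.0]
ft_force: [-0.0, -0.4, -2.3]
width: 0.0156
grip_force: 60.0
```

```bash
python3 -c "
from h import *
chk();count();look('fin')
t=imaging.camera('top')['img'];a=cv2.imread('pics/fin.png');cv2.imwrite('pics/fin.png',np.vstack([a[:, :780],cv2.resize(t[60:320,130:480],(780,300))[...,::-1]]))"
```

```text
sleeve top row 240 pitch 106.0 [165. 157. 154. 155. 159. 165. 174. 185. 197. 210. 224. 239. 254.]
wrist [(np.int32(128), array([306.7734, 113.9766])), (np.int32(131), array([325.0305, 113.2672])), (np.int32(135), array([297.    , 127.7852])), (np.int32(132), array([326.8939, 129.7424])), (np.int32(122), array([342.5656, 155.2213]))]
t 15.15 pos [0.5946 0.2899 0.552 ] yaw 0.0135 toolz [ 0.0002  0.0001 -1.    ] move [-9.4602 -0.1315  8.1973] spin -0.0015 q [-0.0139  0.5124 -0.8567  1.0385  0.3851  1.737  -2.2924] F [-0.461   0.3058 -2.0508] T [-0.007  -0.0761 -0.0518] w 0.014767198511971662 59.99969735741615
wrist [(130, array([307., 114.]), array([0.6433, 0.3057])), (133, array([325., 113.]), array([0.6447, 0.2803])), (135, array([297., 128.]), array([0.624 , 0.3194])), (130, array([327., 130.]), array([0.6219, 0.2774])), (127, array([342., 155.]), array([0.5862, 0.254 ]))]
top []
scene [(17, array([403., 219.]), array([0.5003, 0.2893])), (7, array([395., 232.]), array([0.5792, 0.2543]))]
t 15.3 pos [0.5946 0.2897 0.5522] yaw 0.0131 toolz [ 0.0007 -0.0001 -1.    ] move [-9.4695 -0.1519  8.2129] spin -0.0019 q [-0.0137  0.512  -0.8565  1.0385  0.3854  1.737  -2.2923] F [ 1.2548 -1.1061 -1.3581] T [ 0.0237 -0.0394  0.0092] w 0.014791424902699251 59.99941513873637
red 1201 [317.2614 265.0025] rows 240 285
red 885 [317.3582 330.6554] rows 320 345
orange 508 [array([306.2283, 114.1339]), array([325.2022, 113.6629]), array([296.6667, 127.9524]), array([326.8313, 130.5542]), array([342.6494, 156.1818])]
```

View pics/fin.png

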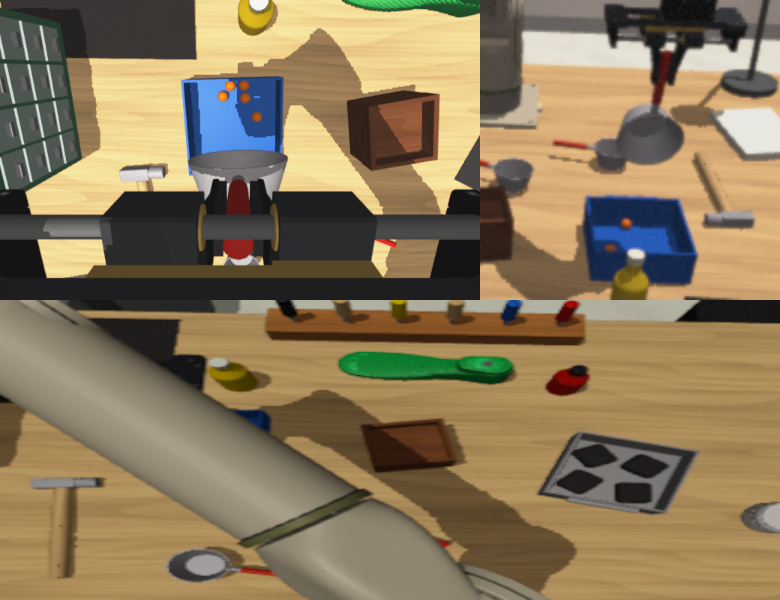

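The empty dipper hangs above the bin, mouth turned below level (scene crop (650,135)). The balls are in the bin and the bystanders are undisturbed.

```bash
python3 -c "
from bench import job
print(job.close_job())"
```

```text
the job is handed in; nothing more can be done
None
```

I've handed in the job at about 15 s: all six balls are in the blue bin, and the empty dipper is held about 0.15 m above it by my estimate, mouth about 16° below level; no verdict was returned.

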